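# Set a clamped flow restrictor by its thumbwheel and unload it

### The arm

A 6-joint arm with a two-finger parallel gripper is mounted at the origin on the work surface. World frame = base frame: x ahead of the robot, y to its left, z up, the work surface at z = 0. Lengths are in m, angles in degrees, forces in N, time in s.
With the tool pointing down it reaches from about 0.375 to 0.9 m from the base axis. Payload 3.1 kg.
Tool frame: the origin (TCP) lies midway between the tips of the shut fingers; the grasp point (between the pads) lies 19 mm behind it; x points along the fingers, z is the direction in which the jaws open and shut, and the axes are right-handed (so a half turn about x gives the same grasp; the last joint's range is limited). The gripper opens to 87 mm and grips with 3 to 60 N. Pads are 19 mm wide; open, the fingers measure 117 mm over their backs; the gripper's body (75 mm by 190 mm) begins 51 mm behind the grasp point.
Start: joints at [-81.102, 30.224, 82.088, -0, 67.689, -10.227], TCP at [0.205, -0.59, 0.223] pointing down, gripper open.
Joint ranges: [-176.69, 176.69], [-43.24, 126.21], [12.49, 139.97], [-82, 262], [0, 151.66], [-163.58, 163.58]. Speed limits (degrees/s): [159.86, 159.86, 180, 180, 180, 180].

### API

Orientations are given as a 3x3 rotation matrix whose columns are the frame's x, y, z axes.
In Python, from rig import * gives the robot as it stands.
- The arm moves only by the tool play_rows, never from a script. Its argument "rows" is a list that holds one entry, the list of rows, each a list of 7 numbers: the shift along the tool's x, y, z in m, then the turn, a rotation vector about the tool's x, y, z in degrees, then the finger opening in m, from 0 to 0.087. A call has 1 to 12 rows; each row is the pose to reach, as a shift and turn from the pose commanded when the call began, along the tool's axes at that moment; what a row does not reach only later rows make up. A row lasts 1/10 s, in which the tool goes at most 50 mm and 8.59 degrees, less where a joint would pass 70% of its speed; a pose out of reach is approached as far as the arm can. A call with a gripper value outside its range is refused whole. The fingers move at their own pace and stop on an object; the grip force is fixed at half the most. Time passes only in rows, so rows that repeat a pose let the fingers close. It gives the time, the measured TCP pose, the force and the opening at its end, in the units of the state.
- read_state(): the state, without advancing time (a new reading comes with each control period).
- capture(name): name is "side" or "top" or "wrist"; returns a dict with "pixels" (400x640x3 uint8, red, green, blue), "intrinsics" (3x3 intrinsics, pixels), "k1" (the pictures are not rectified: a ray, as slopes to the right and down, at radius r is drawn at 1 + k1 r^2 times it, then the intrinsics apply), "rvec" (rotation vector, rad) and "tvec" (3), from world to camera coordinates, as OpenCV has them. Camera axes: x right, y down, z forward; pixel columns grow to the right and rows downward; lengths in m; the calibration is good to about 2 mm. A picture is of the moment at which its call begins. There is no depth.
- hand_in(): hands the job in, once; it reports no verdict.
Trained networks look in the newest picture that a camera, given by its name, has taken for a name from the list of things; names that differ only in an ending like _2 or _b are one class to them, and where a whole thing is asked for, a point or a joint stands for the part that bears it (a point fixed in the world has none). Each returns a list of dicts, best first, with "p" (0 to 1); they miss things now and then, are a little off and sometimes report something else, mostly with a low value. They report only what shows in the picture. A call takes as long as a camera call. They do not tell look-alikes from the thing itself.
- trace(camera, target): "mask" (400x640 bool, what is visible of it) and "at" ([column, row] in pixels, amid what is visible of it).
The state is a dict: "time_s": time; "joint_positions": joint angles; "qvel": joint speeds; "tau": joint torques, N m; "position": TCP position; "tcp_rot": TCP orientation; "force": force on the tool from outside, world axes, zero at the start; "moment": the same for the moment, N m; "opening": opening from 0.0 (shut) to 1.0 (fully open).
Only numpy, scipy, OpenCV 4.12 (cv2) and the standard library are available. Lean on these libraries where they do the work, as an engineer would, in place of code of your own. Each camera call takes 0.05 s, during which the arm holds its last target.

### The job

The white flow restrictor held in the bench fixture still has to be set: while it is clamped, roll its recessed thumbwheel with a fingertip until the orange mark on the rim comes up and lies between the blue index bands beside the slot. Then slide the fixture's blue jaw back clear of the part, lift the restrictor out and set it down gently and upright, flat on the floor of the green tray, with its setting unchanged. Leave the finished restrictor already in the green tray, the reject in the red tray and the screwdriver on the bench where they are.

Things in the scene. Friction and masses are not known exactly. Their poses are not given: they have to be found in the camera images.
- seat (a point): Bench fixture, fixed, aluminium base 90 x 184 mm, top 20 mm above the table. Point: on the base top, under the middle of the clamped restrictor. +y points along the base to the sliding jaw, the way it opens; x lies across. Base spans y -64 to +120 mm. The dark steel fixed jaw (20 mm high, 50 mm wide, y -60.5 to -38.5 mm) stops the part on the -y side.
- jaw (a joint): Travel of the blue sliding jaw in m: 0 closed (at the start), 0.030 fully open, towards the fixture's +y. Stiff (about 3.5 N); stays where it is left. Closed, its lip reaches 6 mm over the restrictor's flange and stops it from being lifted; from 0.007 on the lip is clear.
- jaw_post (a point): Upright black round post on the sliding jaw, by which it is moved: diameter 14 mm, 32 mm tall, its foot 19.5 mm above the fixture base. Point: on its axis, 16 mm below its top (56 mm above the table), 66 mm to +y of the seat point when closed.
- valve_centre (a point): Restrictor to be set (loose, 0.2 to 0.3 kg): white, flange 32 x 76 x 10 mm at its foot, housing 32 x 56 mm up to 46 mm, wheel on top to 53 mm; clear hose barbs (34 mm up) stick out of its ends to y +-42 mm. Point: on its centre line, 25 mm above its underside. x: its 32 mm width (plain faces to grasp), y: length, z: up. Clamped, its axes are those of the seat.
- wheel_top (a point): Top of the exposed rim of the thumbwheel, 53 mm above the restrictor's underside, mid-length and mid-width. Grey ribbed wheel, radius 20 mm, 12 mm wide, axle along the restrictor's x, 20 mm below this point; only the top 7 mm stand out of the housing. The rim runs along the restrictor's y.
- wheel (a joint): Turn of the thumbwheel in rad: 0 = orange mark at the very top, centred on the blue index bands (8 mm long). Starts at -1.9 to -1.0, mark down in the slot on the sliding jaw's side; grows as the top of the rim rolls towards the fixed jaw (-y), 0.05 rad per mm of rim. Stops: -2.2, 0.9. Friction (1 N at the rim) holds it; a fingertip pressed on with a few N and drawn along y rolls it.
- done_tray_in (a point): Green tray (fixed), outside 240 (x) x 130 (y) x 18 mm high, walls 4 mm. This point is the middle of its inner floor, 4 mm above the table. A finished restrictor of the same kind stands in it around x = +75 mm; the half at -x is free.
- done_valve_centre (a point): The finished restrictor standing in the green tray, same shape as the one to be set; point 25 mm above its underside. Leave it.
- reject_valve_centre (a point): A rejected restrictor of the same kind in the red tray (same size as the green one; the two trays swap sides). Point 25 mm above its underside. Leave it.
- screwdriver: Screwdriver lying on the bench beyond the fixture; leave it.
Mind the look-alikes: they are no part of the job. Leave any pink look-alike of the part that bears seat alone. Leave any yellow look-alike of the part that bears valve_centre alone.

How it is judged (in metres and radians):
On the way, in this order (a step that is already met when the one before it is completed fails the run):
1. the orange mark is between the index bands (wheel within 0.2 rad of 0) with the jaw still closed and the restrictor in the fixture (value of joint wheel between -0.2 and 0.2 rad and value of joint jaw below 0.004 m and distance between valve_centre and seat below 0.034 m), for 0.2 s.
2. the jaw is slid back at least 7 mm, clear of the restrictor, which is still in the fixture (value of joint jaw above 0.007 m and distance between valve_centre and seat below 0.034 m), for 0.1 s.
At the end, for the whole second after the job is handed in: The restrictor stands released and at rest on the floor of the green tray, inside its walls, upright within 0.12 rad (its centre point 18 to 31 mm above the tray floor), and its thumbwheel is still within 0.2 rad of the mark-at-top position (value of joint wheel between -0.2 and 0.2 rad and x of valve_centre in the frame of done_tray_in between -0.105 and 0.105 m and y of valve_centre in the frame of done_tray_in between -0.05 and 0.05 m and z of valve_centre in the frame of done_tray_in between 0.018 and 0.031 m and angle between valve_centre's own z axis and vertical below 0.12 rad and linear speed of valve below 0.02 m/s and contact force between valve and the fingers below 0.05 N); the robot touches nothing.
It fails at once if the finished or the rejected restrictor is pushed more than 30 mm (distance of any of done_valve_centre, reject_valve_centre from where it was at the start of the episode above 0.03 m).
It fails at once if the screwdriver is pushed more than 40 mm (distance of screwdriver from where it was at the start of the episode above 0.04 m).
It fails at once if the restrictor is dropped or thrown (faster than 0.6 m/s out of the fingers) (linear speed of valve above 0.6 m/s and contact force between valve and the fingers below 0.1 N).
It also fails if it takes over 56 s, if anything falls off the work surface, if the arm or the gripper's body presses on something with over 40 N, if the wrist force passes 120 N, or if a joint passes its speed limit or range.

## Working session

There is one attempt and no reset: what is moved stays moved. The work goes in short steps, Python scripts to look and compute and a tool call to move; the robot and the scene stay as the last step left them, time stands still between calls to the robot, and variables do not carry over. Pictures are saved under pics/ and viewed, and the job is handed in when it is done.

Besides the shell and the picture viewer there is one more tool, called after "Call:" as name(argument=value, ...) on one line, values as JSON. play_rows: Moves the arm, as the interface text tells. Its arguments: {"type":"object","properties":{"rows":{"type":"array"}},"required":["rows"]}

```bash
ls; mkdir -p pics
python3 - <<'E'
from rig import *
import cv2
s=read_state();print(s)
for n in("side","top","wrist"):
    c=capture(n);cv2.imwrite(f"pics/{n}0.png",c["pixels"][:,:,::-1]);print(n,c["intrinsics"],c["k1"],c["rvec"],c["tvec"])
E
```

```text
pics
{'time_s': 0.0, 'joint_positions': array([-8.11029714e+01,  3.02790707e+01,  8.21571457e+01, -4.49640872e-04,
        6.76865848e+01, -1.02281329e+01]), 'qvel': array([-0.11988373, -0.09694607,  0.00558784, -0.02957297,  0.02907763,
       -0.01925165]), 'tau': array([-1.12132904e-03, -4.40049613e+01, -1.76590472e+01,  6.32758182e-02,
        5.81743440e-02, -1.55275179e-04]), 'position': array([ 0.20467331, -0.58976709,  0.22156627]), 'tcp_rot': array([[-3.38651175e-04,  9.44804207e-01,  3.27635309e-01],
       [ 2.11637269e-03,  3.27635271e-01, -9.44801910e-01],
       [-9.99997703e-01,  3.73440144e-04, -2.11051189e-03]]), 'force': array([ 0.36446135, -0.92970758,  0.69223522]), 'moment': array([0.00715426, 0.01078279, 0.01352598]), 'opening': 0.9945327089204724}
side [[479.83176142   0.         319.8548947 ]
 [  0.         479.83176142 192.21371557]
 [  0.           0.           1.        ]] -0.06647110261430104 [ 0.10173334 -2.80315664  1.30763217] [0.51637043 0.18318583 1.3163739 ]
top [[488.82170517   0.         324.32887962]
 [  0.         488.82170517 199.85486805]
 [  0.           0.           1.        ]] -0.14229286467624924 [ 2.1544335  -2.10663101  0.21604707] [-0.18421909  0.52223713  1.36146313]
wrist [[359.62675142   0.         324.94318656]
 [  0.         359.62675142 194.16254117]
 [  0.           0.           1.        ]] 0.005533433777085545 [-2.3697365   1.68531912  0.237511  ] [-0.62449027 -0.03270121  0.39150428]
```

View pics/side0.png

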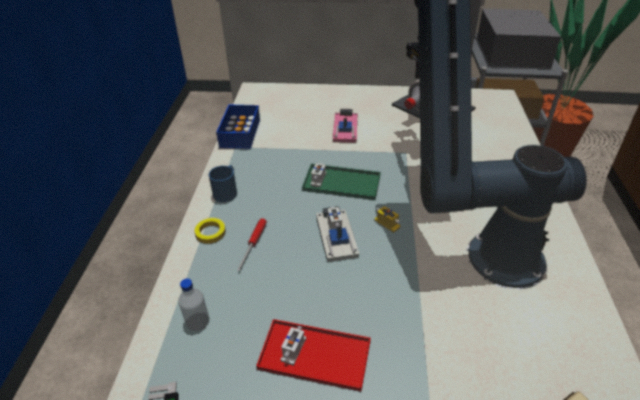

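View pics/top0.png

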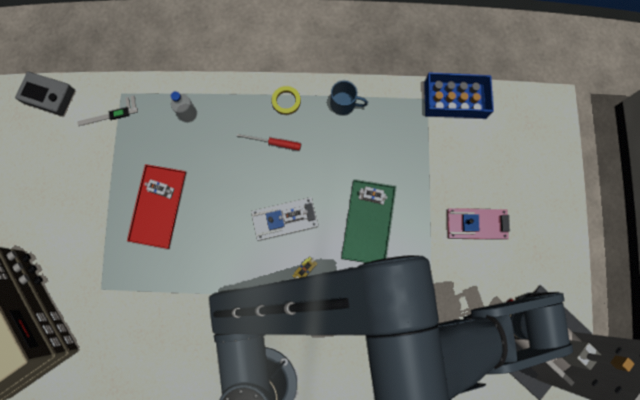

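View pics/wrist0.png

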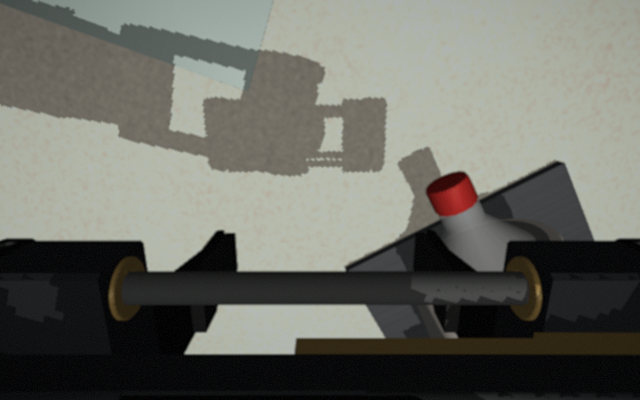

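Run:
```python
from rig import *
for n in("side","top"):
  for t in ["seat","jaw_post","valve_centre","wheel_top","wheel","jaw","done_tray_in","done_valve_centre","reject_valve_centre","screwdriver"]:
    try:
      for d in trace(n,t): print(n,t,round(d["p"],2),d["at"],d["mask"].sum())
    except Exception as e: print(n,t,e)
print(read_state()["time_s"])
```

```text
side seat 0.75 [345.3, 130.5] 749
side seat 0.61 [333.0, 237.3] 1346
side jaw_post 0.67 [339.2, 239.3] 280
side jaw_post 0.44 [339.9, 125.5] 156
side jaw_post 0.19 [293.5, 342.4] 584
side valve_centre 0.91 [387.9, 219.7] 458
side valve_centre 0.63 [332.1, 217.4] 272
side valve_centre 0.62 [339.8, 236.8] 327
side wheel_top 0.61 [388.5, 217.9] 409
side wheel_top 0.56 [334.0, 216.9] 259
side wheel 0.38 [316.5, 174.8] 262
side jaw 0.73 [345.4, 126.8] 128
side jaw 0.5 [338.6, 234.2] 309
side done_tray_in 0.78 [346.6, 182.3] 1863
side done_valve_centre 0.79 [318.4, 172.7] 278
side done_valve_centre 0.66 [255.5, 238.5] 337
side done_valve_centre 0.32 [340.2, 234.6] 289
side reject_valve_centre 0.6 [295.2, 343.1] 624
side screwdriver 0.85 [254.7, 236.7] 289
side screwdriver 0.68 [339.0, 231.8] 320
top seat 0.67 [283.8, 215.5] 1815
top seat 0.55 [478.0, 227.9] 1933
top jaw_post 0.79 [273.2, 219.5] 292
top jaw_post 0.68 [470.1, 223.4] 291
top valve_centre 0.85 [302.0, 267.3] 258
top wheel_top 0.83 [293.3, 216.5] 328
top wheel 0.63 [271.0, 221.8] 209
top wheel 0.52 [291.9, 213.3] 57
top wheel 0.38 [302.6, 268.9] 61
top jaw 0.88 [472.0, 221.2] 315
top jaw 0.63 [273.7, 221.5] 241
top done_tray_in 0.69 [156.1, 186.1] 307
top done_tray_in 0.59 [366.1, 225.5] 3187
top done_valve_centre 0.64 [372.1, 195.2] 353
top reject_valve_centre 0.66 [158.9, 189.5] 311
top screwdriver 0.55 [281.9, 141.9] 260
1.15
```

```bash
cat > h.py <<'E'
import numpy as np, cv2
from scipy.optimize import least_squares
def und(c,uv):
    K=c["intrinsics"];D=np.array([c["k1"],0,0,0,0.]) 
    return cv2.undistortPoints(np.array(uv,float).reshape(-1,1,2),K,D).reshape(-1,2)
def proj(c,P):
    return cv2.projectPoints(np.array(P,float).reshape(-1,1,3),np.array(c["rvec"],float),np.array(c["tvec"],float),c["intrinsics"],np.array([c["k1"],0,0,0,0.]))[0].reshape(-1,2)
def ray(c,uv):
    R=cv2.Rodrigues(np.array(c["rvec"],float))[0];t=np.array(c["tvec"],float).ravel()
    x=und(c,uv);d=np.c_[x,np.ones(len(x))]@R
    return -R.T@t,d
def onz(c,uv,z):
    o,d=ray(c,uv);return o+d*((z-o[2])/d[:,2])[:,None]
def tri(obs):
    A=np.zeros((3,3));b=np.zeros(3)
    for c,uv in obs:
        o,d=ray(c,[uv]);d=d[0]/np.linalg.norm(d[0]);M=np.eye(3)-np.outer(d,d);A+=M;b+=M@o
    return np.linalg.solve(A,b)
def crop(c,name,x0,y0,x1,y1,s):
    im=c["pixels"][y0:y1,x0:x1,::-1];cv2.imwrite(name,cv2.resize(im,None,fx=s,fy=s,interpolation=cv2.INTER_CUBIC))
E
python3 - <<'E'
from rig import *
from h import *
import pickle
T=capture("top");S=capture("side");pickle.dump((T,S),open("ts.pkl","wb"))
crop(T,"pics/topc.png",230,160,410,280,4)
crop(S,"pics/sidec.png",290,150,420,270,5)
print(onz(T,[[273,219.5]],.056),tri([(T,[273.2,219.5]),(S,[339.2,239.3])]))
E
```

```text
[[ 0.46459218 -0.02704614  0.056     ]] [ 0.46720206 -0.02428448  0.02165583]
```

View pics/topc.png

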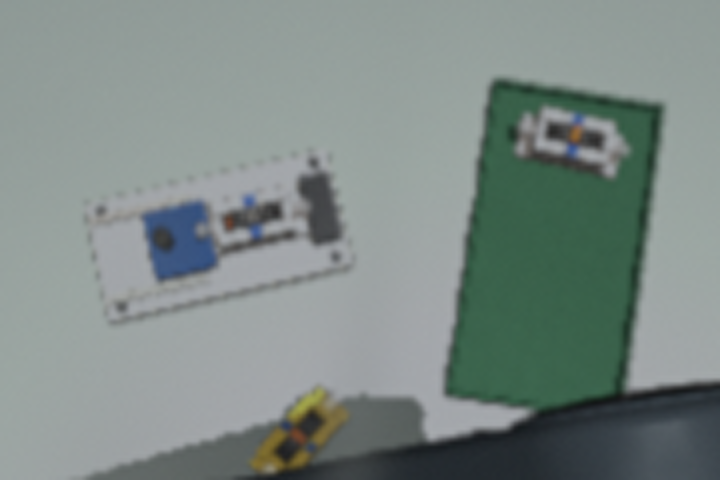

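View pics/sidec.png

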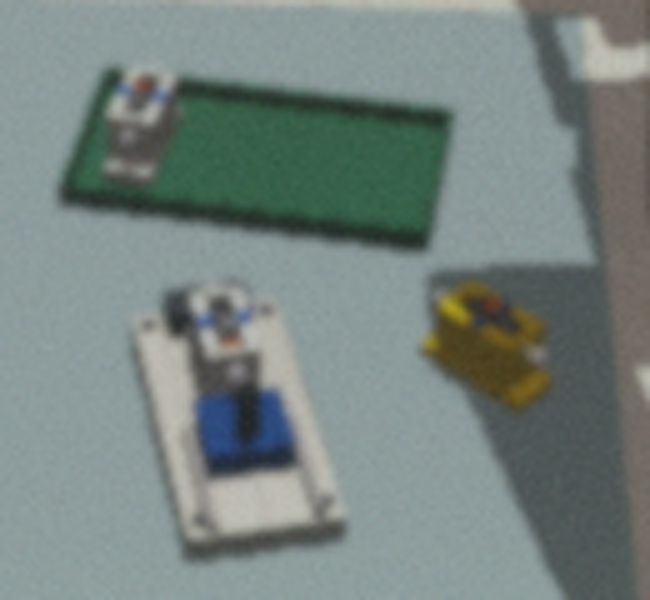

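```bash
cat > fit.py <<'E'
from h import *
import pickle
T,S=pickle.load(open("ts.pkl","rb"))
tc=lambda p:(np.array(p,float)+.5)/4-.5+[230,160]
sc=lambda p:(np.array(p,float)+.5)/5-.5+[290,150]
def fit(obs,g,name):
    def f(p):
        c,s=np.cos(p[3]),np.sin(p[3]);r=[]
        for cam,L,uv in obs:
            P=[p[0]+c*L[0]-s*L[1],p[1]+s*L[0]+c*L[1],p[2]]
            r+=list(proj(cam,P)[0]-uv)
        return np.array(r)
    o=least_squares(f,g);print(name,o.x.round(4),np.degrees(o.x[3]).round(2));print(o.fun.reshape(-1,2).round(1).tolist());return o.x
F=[(T,(.045,.12),tc((88,203))),(T,(-.045,.12),tc((110,322))),(T,(.045,-.064),tc((328,152))),(T,(-.045,-.064),tc((352,264))),
(S,(.045,-.064),sc((133,318))),(S,(-.045,-.064),sc((285,303))),(S,(-.045,.12),sc((343,522))),(S,(.045,.12),sc((187,545)))]
fit(F,[.48,-.1,.02,.2],"seat")
G=[(T,(.12,.065),tc((493,80))),(T,(.12,-.065),tc((663,104))),(T,(-.12,.065),tc((445,393))),
(S,(.12,-.065),sc((105,72))),(S,(-.12,-.065),sc((450,112))),(S,(-.12,.065),sc((425,240))),(S,(.12,.065),sc((62,200)))]
fit(G,[.45,-.3,.018,0],"tray")
E
python3 fit.py
```

```text
seat [ 0.4808 -0.0842  0.0135  0.2382] 13.65
[[-0.6, 0.0], [-0.3, -0.0], [0.2, -0.2], [0.7, 1.2], [0.0, 0.3], [-1.1, -0.2], [0.5, 0.1], [-0.5, -0.3]]
tray [ 0.4717 -0.3058  0.0094 -0.1303] -7.47
[[-0.2, -0.4], [0.0, 0.2], [0.3, 0.6], [-0.5, 0.7], [0.3, 0.8], [0.6, -0.0], [-0.9, -1.3]]
```

```bash
cat >> h.py <<'E'
def rel(s,target,R):
    """shift in tool axes, rotvec deg for going from state s to TCP target, orientation R"""
    R0=s["tcp_rot"];d=R0.T@(np.array(target)-s["position"]);r=cv2.Rodrigues(R0.T@R)[0].ravel()
    return d.round(4),np.degrees(r).round(2)
def Rdown(yaw):
    c,s=np.cos(yaw),np.sin(yaw)
    return np.array([[0,-s,c],[0,c,s],[-1,0,0.]])
E
python3 - <<'E'
from rig import *
from h import *
s=read_state();w=capture("wrist")
o,d=ray(w,[[325,194],[325,300]]);R=s["tcp_rot"]
print("cam in tool",R.T@(o-s["position"]),"axis",(d@R).round(3))
print(rel(s,[.45,-.085,.26],Rdown(.238)), s["position"],s["time_s"])
E
```

```text
cam in tool [-0.16244716  0.07563113  0.00069295] axis [[ 0.962 -0.273 -0.   ]
 [ 0.881 -0.557  0.   ]]
(array([-0.0375,  0.3973, -0.3972]), array([-84.51,  -0.  ,  -0.  ])) [ 0.20479151 -0.59045847  0.22252055] 1.25
```

Run:
```python
from rig import *
from h import *
s=read_state()
print(rel(s,[.485,-.105,.24],Rdown(.238)))
```

```text
(array([-0.0175,  0.4238, -0.3669]), array([-84.51,  -0.  ,   0.  ]))
```

Call:
play_rows(rows=[[[-0.0015,0.035,-0.031,-7,0,0,0.087],[-0.003,0.071,-0.061,-14,0,0,0.087],[-0.004,0.106,-0.092,-21,0,0,0.08],[-0.006,0.141,-0.122,-28,0,0,0.06],[-0.007,0.177,-0.153,-35,0,0,0.03],[-0.009,0.212,-0.184,-42,0,0,0],[-0.01,0.247,-0.214,-49,0,0,0],[-0.012,0.282,-0.245,-56,0,0,0],[-0.013,0.318,-0.275,-63,0,0,0],[-0.015,0.353,-0.306,-70,0,0,0],[-0.016,0.388,-0.336,-77,0,0,0],[-0.0175,0.424,-0.367,-84.5,0,0,0]]])

```text
time_s: 2.5
position: [0.4859, -0.1032, 0.2404]
tcp_rot: [[0.001, -0.241, 0.971], [-0.0, 0.971, 0.241], [-1.0, -0.001, 0.0]]
force: [0.8, -0.9, 0.7]
opening: 0.184
```

Run:
```python
from rig import *
from h import *
import pickle
w=capture("wrist");s=read_state();print(s["time_s"],s["position"],s["opening"],s["force"],rel(s,[.485,-.105,.24],Rdown(.238)))
cv2.imwrite("pics/w1.png",w["pixels"][:,:,::-1]);pickle.dump((w,s),open("w1.pkl","wb"))
```

```text
2.55 [ 0.48899455 -0.09700002  0.24082559] 0.1391270235435366 [2.39029121 2.59759502 0.38126979] (array([ 0.0008, -0.0068, -0.0059]), array([ 0.75,  0.32, -0.18]))
```

View pics/w1.png

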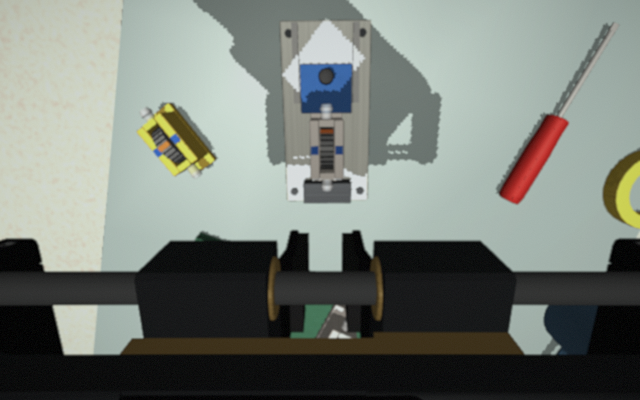

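Call:
play_rows(rows=[[[0,0,0,0,0,0,0],[0,0,0,0,0,0,0],[0,0,0,0,0,0,0]]])

```text
time_s: 2.85
position: [0.4847, -0.1059, 0.24]
tcp_rot: [[-0.0, -0.233, 0.972], [-0.0, 0.972, 0.233], [-1.0, -0.0, -0.0]]
force: [0.1, -0.3, 0.0]
opening: 0.005
```

Run:
```python
from rig import *
from h import *
import pickle
w=capture("wrist");s=read_state();print(s["time_s"],s["position"],s["opening"],s["force"],s["qvel"])
pickle.dump((w,s),open("w1.pkl","wb"))
crop(w,"pics/w1c.png",255,0,405,225,3.5) if 0 else cv2.imwrite("pics/w1c.png",cv2.resize(w["pixels"][0:230,250:410,::-1],None,fx=2.6,fy=2.6,interpolation=cv2.INTER_CUBIC))
for t in ["jaw_post","wheel_top","valve_centre","seat","wheel"]:
  for d in trace("wrist",t): print(t,d["p"],d["at"],d["mask"].sum())
```

```text
2.9 [ 0.48459971 -0.106077    0.24000207] 0.006115073217374974 [ 0.96071843 -0.10512837  0.37988896] [-0.38986502  0.0066478  -0.04000179  0.15054638  0.05699905 -0.0063611 ]
jaw_post 0.58 [326.4, 87.2] 2397
jaw_post 0.42 [329.2, 146.1] 2512
wheel_top 0.86 [327.7, 144.9] 2405
wheel_top 0.71 [325.9, 91.0] 13436
wheel_top 0.67 [172.9, 144.2] 3281
valve_centre 0.75 [329.1, 146.8] 2520
valve_centre 0.71 [177.5, 139.1] 3324
seat 0.71 [326.4, 91.3] 13141
wheel 0.76 [329.0, 141.9] 538
wheel 0.68 [171.5, 144.1] 633
```

View pics/w1c.png

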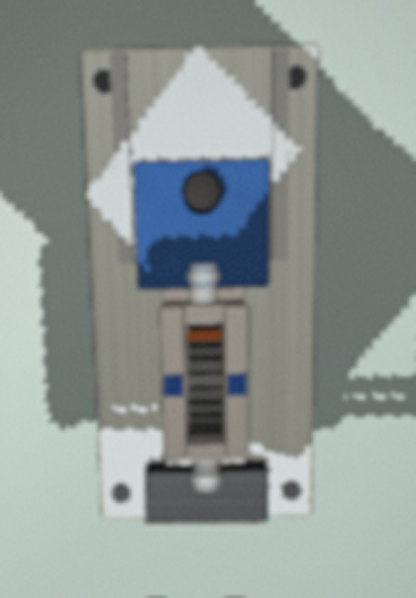

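Call:
play_rows(rows=[[[0.015,0,0.025,0,0,0,0],[0.03,0,0.05,0,0,0,0],[0.045,0,0.06,0,0,0,0],[0.06,0,0.06,0,0,0,0],[0.06,0,0.06,0,0,0,0],[0.06,0,0.06,0,0,0,0],[0.06,0,0.06,0,0,0,0]]])

```text
time_s: 3.85
position: [0.5438, -0.0911, 0.1809]
tcp_rot: [[0.001, -0.235, 0.972], [-0.001, 0.972, 0.235], [-1.0, -0.001, 0.001]]
force: [0.4, -0.2, 0.7]
opening: 0.003
```

Run:
```python
from rig import *
from h import *
import pickle
w=capture("wrist");s=read_state();print(s["time_s"],s["position"],s["opening"],s["force"],abs(s["qvel"]).max())
pickle.dump((w,s),open("w2.pkl","wb"))
cv2.imwrite("pics/w2.png",w["pixels"][:,:,::-1])
for t in ["jaw_post","wheel_top","valve_centre","seat","wheel"]:
  for d in trace("wrist",t): print(t,d["p"],d["at"],d["mask"].sum())
```

```text
3.9 [ 0.54382513 -0.09108855  0.1810207 ] 0.006627525492007191 [-0.8990839  -1.47909371 -0.27549961] 0.22888363548719262
jaw_post 0.97 [253.2, 83.7] 3658
wheel_top 0.89 [78.2, 151.8] 5515
wheel_top 0.79 [254.0, 158.1] 4215
valve_centre 0.72 [77.7, 149.3] 5624
valve_centre 0.56 [255.0, 155.2] 4105
seat 0.62 [261.8, 86.7] 18077
wheel 0.73 [253.2, 155.3] 871
wheel 0.68 [66.9, 154.9] 902
wheel 0.58 [255.7, 84.6] 3721
```

View pics/w2.png

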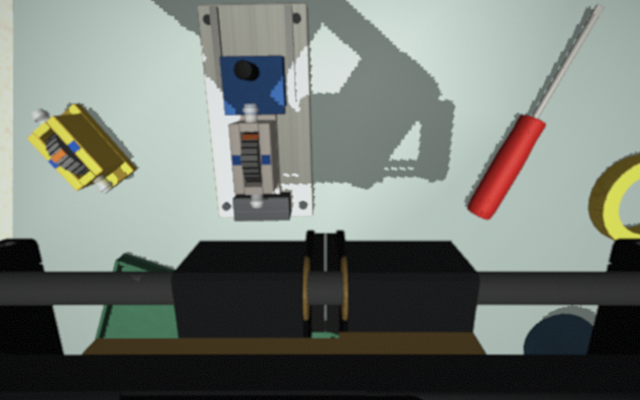

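Run:
```python
from h import *
import pickle
w,s=pickle.load(open("w2.pkl","rb"))
cv2.imwrite("pics/w2c.png",cv2.resize(w["pixels"][0:230,185:345,::-1],None,fx=2.6,fy=2.6,interpolation=cv2.INTER_CUBIC))
```

```text
(no output)
```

View pics/w2c.png

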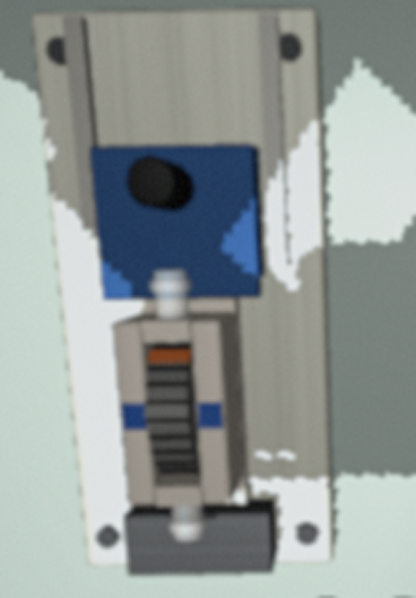

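Run:
```python
from h import *
import pickle
W1,s1=pickle.load(open("w1.pkl","rb"));W2,s2=pickle.load(open("w2.pkl","rb"))
a=lambda p:(np.array(p,float)+.5)/2.6-.5+[250,0]
b=lambda p:(np.array(p,float)+.5)/2.6-.5+[185,0]
def f(p,full=0):
    c,s=np.cos(p[3]),np.sin(p[3]);r=[]
    for cam,L,uv in obs:
        P=[p[0]+c*L[0]-s*L[1],p[1]+s*L[0]+c*L[1],p[2]]
        r+=list(proj(cam,P)[0]-uv)
    return np.array(r)
L=[(-.045,.12),(.045,.12),(-.045,-.064),(.045,-.064)]
obs=[(W1,l,a(p)) for l,p in zip(L,[(82,49),(317,46),(102,516),(312,514)])]+[(W2,l,b(p)) for l,p in zip(L,[(33,12),(323,11),(90,564),(331,561)])]
o=least_squares(f,[.48,-.085,.02,.238]);x=o.x;print(x.round(4),np.degrees(x[3]));print(o.fun.reshape(-1,2).round(1).tolist())
c,s=np.cos(x[3]),np.sin(x[3]);R=np.array([[c,-s],[s,c]])
for n,p,q in [("post top",(203,190),(151,183)),("bandL",(173,384),(134,416)),("bandR",(237,384),(209,416))]:
    P=tri([(W1,a(p)),(W2,b(q))]);print(n,P.round(4),"fix",(R.T@(P[:2]-x[:2])).round(4))
for n,p,q in [("mark",(205,336),(168,356))]:
    P=tri([(W1,a(p)),(W2,b(q))]);print(n,P.round(4),"fix",(R.T@(P[:2]-x[:2])).round(4))
```

```text
[ 0.4831 -0.0817  0.0159  0.2495] 14.297539982457934
[[-0.3, 0.1], [1.2, -0.2], [-0.2, 0.4], [-0.7, 0.1], [0.7, 0.4], [-1.2, -0.5], [-0.2, -0.2], [0.6, -0.1]]
post top [ 0.4667 -0.0177  0.0724] fix [-0.0002  0.0661]
bandL [ 0.4718 -0.0842  0.0659] fix [-0.0116  0.0003]
bandR [ 0.494  -0.0784  0.0687] fix [0.0113 0.0005]
mark [ 0.4788 -0.0644  0.0669] fix [0.     0.0178]
```

```bash
cat >> h.py <<'E'
SEAT=np.array([.4831,-.0817]);YAW=.2495
UX=np.array([np.cos(YAW),np.sin(YAW)]);UY=np.array([-np.sin(YAW),np.cos(YAW)])
def fx(x,y,z): return [*(SEAT+UX*x+UY*y),z]
def loc(s):
    d=np.array(s["position"])[:2]-SEAT;return [round(float(v),4) for v in(d@UX,d@UY,s["position"][2])]
E
python3 - <<'E'
from rig import *
from h import *
s=read_state();print(loc(s),rel(s,fx(0,.008,.085),Rdown(YAW)))
E
```

```text
[0.0564, -0.0238, 0.1806] (array([ 0.0955,  0.0311, -0.0568]), array([-0.68,  0.04,  0.03]))
```

Call:
play_rows(rows=[[[0.01,0.01,-0.02,-0.7,0,0,0],[0.03,0.02,-0.04,-0.7,0,0,0],[0.06,0.031,-0.057,-0.7,0,0,0],[0.08,0.031,-0.057,-0.7,0,0,0],[0.095,0.031,-0.057,-0.7,0,0,0],[0.0955,0.031,-0.057,-0.7,0,0,0],[0.0955,0.031,-0.057,-0.7,0,0,0],[0.0955,0.031,-0.057,-0.7,0,0,0]]])

```text
time_s: 4.95
position: [0.4816, -0.0743, 0.0854]
tcp_rot: [[0.002, -0.247, 0.969], [-0.001, 0.969, 0.247], [-1.0, -0.001, 0.002]]
force: [-0.3, 0.2, -0.7]
opening: 0.007
```

Run:
```python
from rig import *
from h import *
s=read_state();print(loc(s),rel(s,fx(0,.008,.073),Rdown(YAW)),s["force"],s["time_s"])
w=capture("wrist");cv2.imwrite("pics/w3.png",w["pixels"][:,:,::-1])
S=capture("side");crop(S,"pics/s3.png",270,150,430,270,4)
```

```text
[0.0004, 0.0075, 0.0854] (array([ 0.0124,  0.0005, -0.0004]), array([0.03, 0.09, 0.07])) [-0.32307638  0.23616685 -0.69072391] 4.95
```

View pics/w3.png

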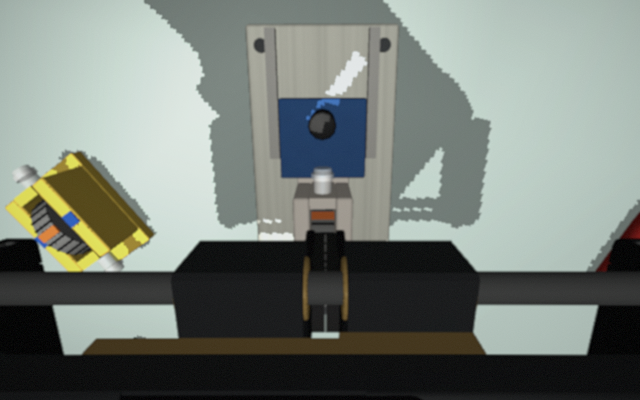

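View pics/s3.png

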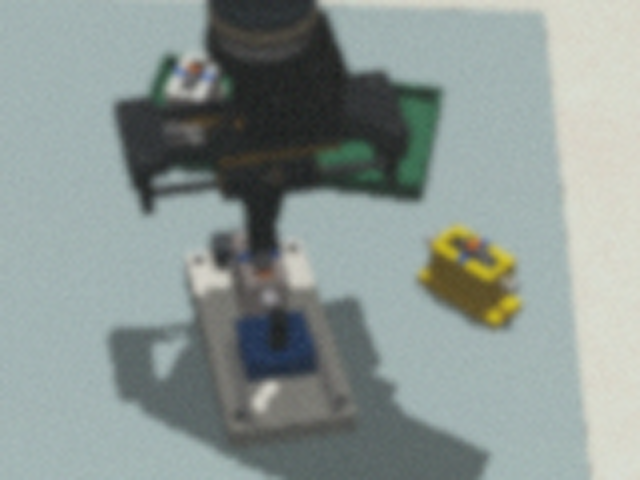

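Call:
play_rows(rows=[[[0.005,0,0,0,0,0,0],[0.009,0,0,0,0,0,0],[0.011,0,0,0,0,0,0],[0.012,0,0,0,0,0,0],[0.0125,0,0,0,0,0,0],[0.0125,0,0,0,0,0,0]]])

```text
time_s: 5.65
position: [0.4807, -0.0739, 0.0731]
tcp_rot: [[0.0, -0.248, 0.969], [-0.0, 0.969, 0.248], [-1.0, -0.0, 0.0]]
force: [-2.0, 2.2, 12.2]
opening: 0.005
```

Call:
play_rows(rows=[[[0,-0.003,0,0,0,0,0],[0,-0.006,0,0,0,0,0],[0,-0.009,0,0,0,0,0],[0,-0.012,0,0,0,0,0],[0,-0.015,0,0,0,0,0],[0,-0.016,0,0,0,0,0],[0,-0.016,0,0,0,0,0]]])

```text
time_s: 6.35
position: [0.4848, -0.0898, 0.073]
tcp_rot: [[0.001, -0.248, 0.969], [-0.001, 0.969, 0.248], [-1.0, -0.001, 0.0]]
force: [-0.8, -0.8, 11.5]
opening: 0.005
```

Run:
```python
from rig import *
from h import *
s=read_state();print(loc(s),s["force"],s["time_s"])
w=capture("wrist");crop(w,"pics/w4.png",250,130,400,260,4)
```

```text
[-0.0003, -0.0083, 0.073] [-0.75690278 -0.82109072 11.53978701] 6.35
```

View pics/w4.png

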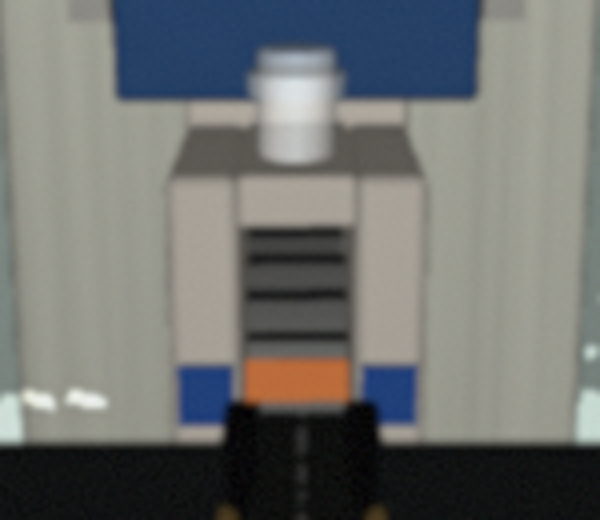

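Call:
play_rows(rows=[[[-0.01,0,0,0,0,0,0],[-0.03,0,0,0,0,0,0],[-0.05,-0.01,0,0,0,0,0],[-0.05,-0.02,0,0,0,0,0],[-0.05,-0.02,0,0,0,0,0],[-0.05,-0.02,0,0,0,0,0],[-0.05,-0.02,0,0,0,0,0]]])

```text
time_s: 7.1
position: [0.4887, -0.1083, 0.1211]
tcp_rot: [[-0.002, -0.247, 0.969], [0.001, 0.969, 0.247], [-1.0, 0.002, -0.002]]
force: [-0.8, 0.5, 0.2]
opening: 0.003
```

```bash
cat > ang.py <<'E'
from rig import *
from h import *
import sys
w=capture("wrist");s=read_state();print(loc(s),s["force"],s["time_s"])
im=w["pixels"].astype(int)
P=[proj(w,[*(SEAT),z])[0] for z in(.073,)][0];print("crest px",P)
x0,y0=int(P[0])-60,max(0,int(P[1])-60)
crop(w,sys.argv[1],x0,y0,x0+120,y0+120,5)
m=(im[...,0]>im[...,1]*1.5)&(im[...,0]>im[...,2]*1.8)&(im[...,0]>80);mm=np.zeros_like(m);mm[y0:y0+120,x0+30:x0+90]=m[y0:y0+120,x0+30:x0+90]
v,u=np.nonzero(mm);print("n",len(u),u.mean(),v.mean(),v.min(),v.max())
def theta(uv):
    o,d=ray(w,[uv]);d=d[0];oy=(o[:2]-SEAT)@UY;dy=d[:2]@UY;oz=o[2]-.053;dz=d[2]
    a,b,c=dy*dy+dz*dz,2*(oy*dy+oz*dz),oy*oy+oz*oz-.02**2
    t=(-b-np.sqrt(b*b-4*a*c))/2/a;return -np.arctan2(oy+t*dy,oz+t*dz)
for q in(v.min()-.5,v.mean(),v.max()+.5): print(theta([u.mean(),q]))
b=(im[...,2]>im[...,0]*1.6)&(im[...,2]>60);bb=np.zeros_like(b);r=slice(int(P[1])-15,int(P[1])+35);bb[r,x0+25:x0+95]=b[r,x0+25:x0+95]
v,u=np.nonzero(bb)
if len(u):
    q=onz(w,[[u.mean(),v.mean()]],.066)[0];print("bands",u.mean(),v.mean(),"fix",(q[:2]-SEAT)@UX,(q[:2]-SEAT)@UY)
E
python3 ang.py pics/w5.png
```

```text
[-0.0011, -0.0271, 0.1211] [-0.88224245 -0.04138062 -0.81670582] 7.15
crest px [325.87706333 174.06414805]
n 162 325.61728395061726 166.45679012345678 162 170
-0.3770038761187952
-0.22848452957295506
-0.10787595645626247
bands 324.7283950617284 171.41152263374485 fix -0.0007035046281406027 0.00011360202138022578
```

View pics/w5.png

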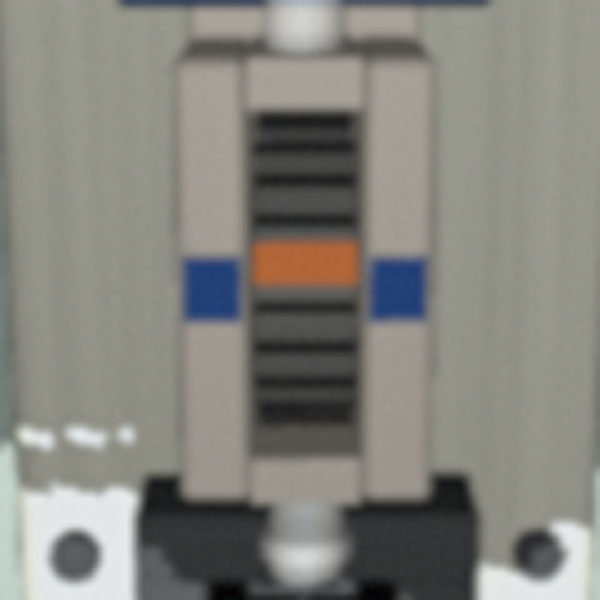

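Call:
play_rows(rows=[[[0.01,0.02,0,0,0,0,0],[0.03,0.0305,0,0,0,0,0],[0.044,0.0305,0,0,0,0,0],[0.048,0.0305,0,0,0,0,0],[0.0497,0.0305,0,0,0,0,0],[0.0497,0.0305,0,0,0,0,0],[0.0497,0.029,0,0,0,0,0],[0.0497,0.0273,0,0,0,0,0],[0.0497,0.0258,0,0,0,0,0],[0.0497,0.0258,0,0,0,0,0],[0.0497,0.0258,0,0,0,0,0]]])

```text
time_s: 8.25
position: [0.4822, -0.0837, 0.0732]
tcp_rot: [[-0.002, -0.248, 0.969], [0.0, 0.969, 0.248], [-1.0, 0.001, -0.002]]
force: [-2.8, -0.3, 9.1]
opening: 0.005
```

Call:
play_rows(rows=[[[-0.01,0,0,0,0,0,0],[-0.03,0,0,0,0,0,0],[-0.05,-0.015,0,0,0,0,0],[-0.05,-0.026,0,0,0,0,0],[-0.05,-0.026,0,0,0,0,0],[-0.05,-0.026,0,0,0,0,0],[-0.05,-0.026,0,0,0,0,0]]])

```text
time_s: 8.95
position: [0.4887, -0.1084, 0.1214]
tcp_rot: [[-0.003, -0.247, 0.969], [0.001, 0.969, 0.247], [-1.0, 0.002, -0.002]]
force: [0.2, -0.6, -0.3]
opening: 0.007
```

```bash
python3 ang.py pics/w6.png
```

```text
[-0.0011, -0.0272, 0.1214] [-0.28589976  0.27959975  0.26751299] 9.0
crest px [325.91218542 173.83778062]
n 165 325.4909090909091 176.57575757575756 173 181
-0.04081687992065076
0.08513052596870954
0.24637338777237408
bands 325.1939655172414 171.03879310344828 fix -0.0004378124322658739 0.0002134324069504729
```

View pics/w6.png

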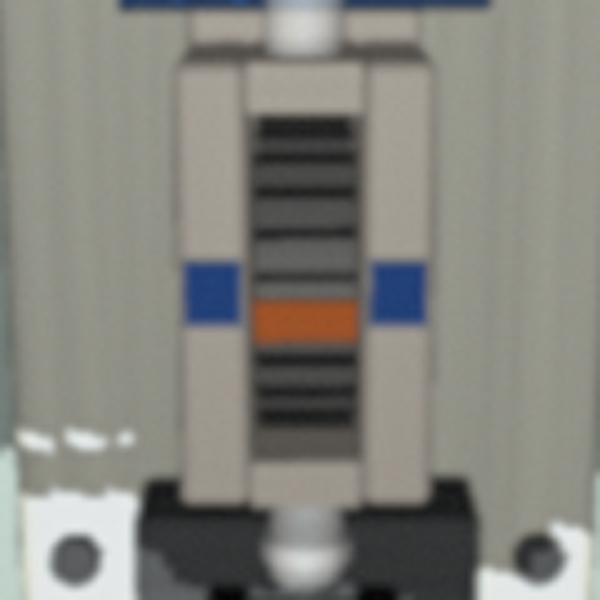

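Call:
play_rows(rows=[[[0.01,0.015,0,0,0,0,0],[0.03,0.026,0,0,0,0,0],[0.043,0.026,0,0,0,0,0],[0.044,0.026,0,0,0,0,0],[0.044,0.026,0,0,0,0,0],[0.048,0.026,0,0,0,0,0],[0.05,0.026,0,0,0,0,0],[0.05,0.026,0,0,0,0,0],[0.05,0.027,0,0,0,0,0],[0.05,0.0277,0,0,0,0,0],[0.05,0.0277,0,0,0,0,0],[0.05,0.0277,0,0,0,0,0]]])

```text
time_s: 10.2
position: [0.4835, -0.0828, 0.0732]
tcp_rot: [[0.002, -0.247, 0.969], [-0.001, 0.969, 0.247], [-1.0, -0.002, 0.002]]
force: [-0.3, -1.2, 6.3]
opening: 0.004
```

Call:
play_rows(rows=[[[-0.005,0,0,0,0,0,0],[-0.03,0,0,0,0,0,0],[-0.05,-0.015,0,0,0,0,0],[-0.05,-0.028,0,0,0,0,0],[-0.05,-0.028,0,0,0,0,0],[-0.05,-0.028,0,0,0,0,0],[-0.05,-0.028,0,0,0,0,0]]])

```text
time_s: 10.9
position: [0.4886, -0.1086, 0.1213]
tcp_rot: [[-0.003, -0.247, 0.969], [0.002, 0.969, 0.247], [-1.0, 0.002, -0.002]]
force: [-0.0, -1.1, 0.7]
opening: 0.007
```

```bash
python3 ang.py pics/w7.png
python3 - <<'E'
from rig import *
from h import *
s=read_state();print(rel(s,fx(0,.066,.085),Rdown(YAW)))
E
```

```text
[-0.0012, -0.0274, 0.1213] [0.02253234 0.17104038 0.27648525] 10.95
crest px [326.14401206 173.54291275]
n 171 326.17543859649123 174.32748538011697 170 178
-0.1222562333209117
0.024125660688664854
0.15599766855423677
bands 325.1578947368421 170.98245614035088 fix -0.000600382946716062 6.876294087643165e-05
(array([0.0365, 0.0934, 0.0013]), array([ 0.03, -0.12, -0.11]))
```

View pics/w7.png

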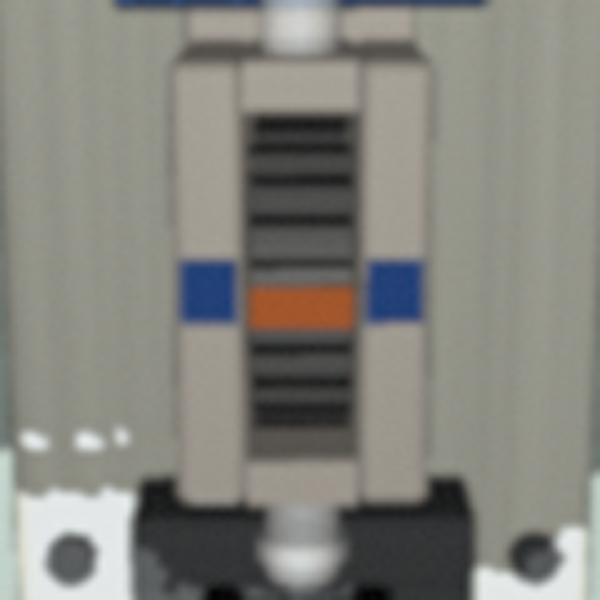

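Call:
play_rows(rows=[[[0,0.03,0,0,0,0,0.05],[0,0.07,0.001,0,0,0,0.05],[0,0.093,0.0013,0,0,0,0.05],[0.02,0.0935,0.0013,0,0,0,0.05],[0.036,0.0935,0.0013,0,0,0,0.05],[0.036,0.0935,0.0013,0,0,0,0.05],[0.036,0.0935,0.0013,0,0,0,0.05]]])

```text
time_s: 11.65
position: [0.4674, -0.0181, 0.086]
tcp_rot: [[-0.002, -0.248, 0.969], [0.001, 0.969, 0.248], [-1.0, 0.001, -0.002]]
force: [0.8, 0.9, 0.7]
opening: 0.528
```

Run:
```python
from rig import *
from h import *
s=read_state();print(loc(s),s["opening"],rel(s,fx(0,.066,.0445),Rdown(YAW)))
w=capture("wrist");cv2.imwrite("pics/w8.png",w["pixels"][:,:,::-1])
S=capture("side");crop(S,"pics/s8.png",270,150,430,270,4)
```

```text
[0.0005, 0.0655, 0.086] 0.527653799062576 (array([ 0.0415,  0.0004, -0.0004]), array([ 0.05, -0.09, -0.05]))
```

View pics/w8.png

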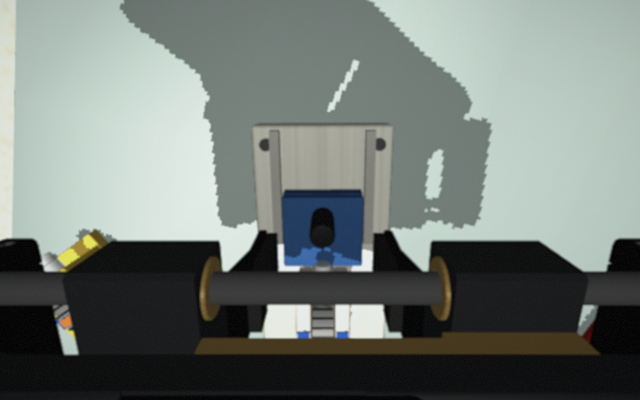

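View pics/s8.png

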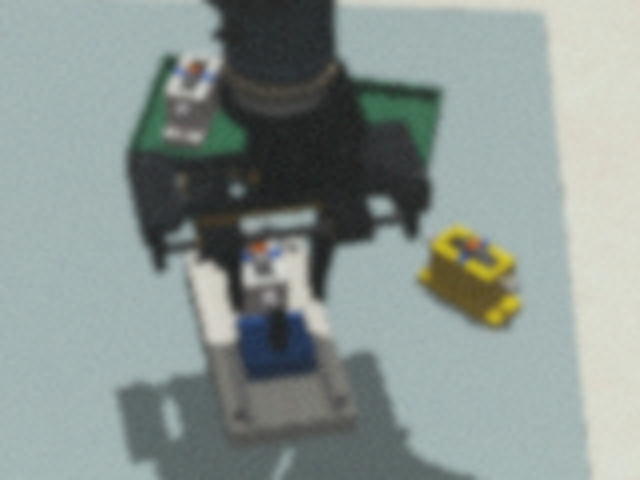

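Call:
play_rows(rows=[[[0.02,0,0,0,0,0,0.05],[0.038,0,0,0,0,0,0.05],[0.0415,0,0,0,0,0,0.05],[0.0415,0,0,0,0,0,0.03],[0.0415,0,0,0,0,0,0.005],[0.0415,0,0,0,0,0,0.005],[0.0415,0,0,0,0,0,0.005],[0.0415,0,0,0,0,0,0.005],[0.0415,0,0,0,0,0,0.005]]])

```text
time_s: 12.65
position: [0.4658, -0.0185, 0.0451]
tcp_rot: [[-0.004, -0.249, 0.968], [-0.0, 0.969, 0.249], [-1.0, 0.001, -0.004]]
force: [-5.1, -2.5, 5.0]
opening: 0.15
```

Call:
play_rows(rows=[[[0,0.002,0,0,0,0,0.005],[0,0.004,0,0,0,0,0.005],[0,0.007,0,0,0,0,0.005],[0,0.01,0,0,0,0,0.005],[0,0.013,0,0,0,0,0.005],[0,0.016,0,0,0,0,0.005],[0,0.019,0,0,0,0,0.005],[0,0.021,0,0,0,0,0.005],[0,0.022,0,0,0,0,0.005],[0,0.022,0,0,0,0,0.005]]])

```text
time_s: 13.65
position: [0.4603, 0.0027, 0.0451]
tcp_rot: [[-0.004, -0.249, 0.969], [-0.0, 0.969, 0.249], [-1.0, 0.001, -0.004]]
force: [-3.7, -3.6, 4.3]
opening: 0.151
```

Call:
play_rows(rows=[[[0,0,0,0,0,0,0.03],[0,0,0,0,0,0,0.06],[0,0,0,0,0,0,0.06],[-0.02,0,0,0,0,0,0.06],[-0.05,0,0,0,0,0,0.06],[-0.09,-0.04,0,0,0,0,0.06],[-0.09,-0.08,0,0,0,0,0.06],[-0.09,-0.1,0,0,0,0,0.06],[-0.09,-0.1,0,0,0,0,0.06],[-0.09,-0.1,0,0,0,0,0.06],[-0.09,-0.1,0,0,0,0,0.06]]])

```text
time_s: 14.75
position: [0.4861, -0.0926, 0.1343]
tcp_rot: [[-0.002, -0.248, 0.969], [0.001, 0.969, 0.248], [-1.0, 0.002, -0.002]]
force: [0.6, -0.2, 0.2]
opening: 0.686
```

```bash
python3 ang.py pics/w9z.png
python3 - <<'E'
from rig import *
from h import *
s=read_state();print(loc(s),s["opening"],s["time_s"])
w=capture("wrist");cv2.imwrite("pics/w9.png",w["pixels"][:,:,::-1])
E
```

```text
[0.0003, -0.0112, 0.1343] [-0.6460988  -1.08882962  1.05148602] 14.8
crest px [323.74061081 193.53434107]
n 148 323.39864864864865 194.32432432432432 191 198
-0.10042799986432707
0.026669280353711074
0.1726731003260604
bands 323.56906077348066 190.51933701657458 fix -0.00014607336047035057 0.00011794636595182197
[0.0003, -0.0112, 0.1343] 0.690119626428446 14.8
```

View pics/w9.png

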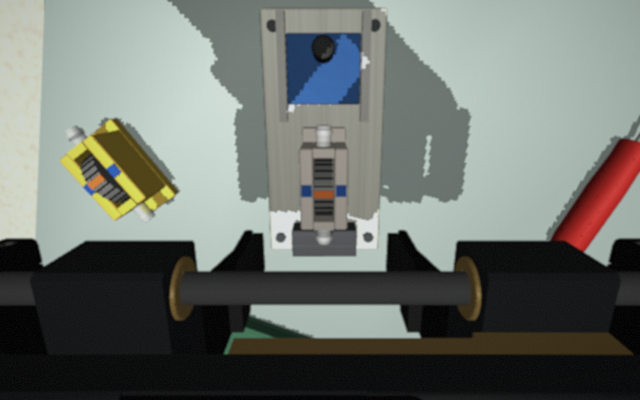

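Call:
play_rows(rows=[[[0.03,0.011,0,0,0,0,0.06],[0.06,0.0112,0,0,0,0,0.06],[0.085,0.0112,0,0,0,0,0.06],[0.1,0.0112,0,0,0,0,0.06],[0.104,0.0112,0,0,0,0,0.06],[0.104,0.0112,0,0,0,0,0.06],[0.104,0.0112,0,0,0,0,0.045],[0.104,0.0112,0,0,0,0,0.035],[0.104,0.0112,0,0,0,0,0.02],[0.104,0.0112,0,0,0,0,0.02],[0.104,0.0112,0,0,0,0,0.02],[0.104,0.0112,0,0,0,0,0.02]]])

```text
time_s: 16.05
position: [0.4841, -0.0832, 0.0313]
tcp_rot: [[-0.0, -0.248, 0.969], [-0.0, 0.969, 0.248], [-1.0, 0.0, -0.0]]
force: [-1.8, -0.8, 6.4]
opening: 0.367
```

Call:
play_rows(rows=[[[-0.003,0,0,0,0,0,0.02],[-0.01,0,0,0,0,0,0.02],[-0.02,0,0,0,0,0,0.02],[-0.035,0,0,0,0,0,0.02],[-0.055,0,0,0,0,0,0.02],[-0.075,0,0,0,0,0,0.02],[-0.09,0,0,0,0,0,0.02],[-0.1,0,0,0,0,0,0.02],[-0.1,0,0,0,0,0,0.02],[-0.1,0,0,0,0,0,0.02]]])

```text
time_s: 17.05
position: [0.4842, -0.083, 0.1309]
tcp_rot: [[-0.0, -0.247, 0.969], [0.0, 0.969, 0.247], [-1.0, 0.0, -0.0]]
force: [0.3, 0.2, -2.6]
opening: 0.367
```

Run:
```python
from rig import *
from h import *
s=read_state();print(s["position"],s["opening"],s["force"],s["time_s"])
w=capture("wrist");cv2.imwrite("pics/w10.png",w["pixels"][:,:,::-1])
S=capture("side");crop(S,"pics/s10.png",270,130,430,270,4)
T=capture("top");crop(T,"pics/t10.png",230,160,430,280,4)
```

```text
[ 0.4842407  -0.08304318  0.13085977] 0.36675865955681985 [ 0.28912747  0.21705376 -2.64073644] 17.05
```

View pics/s10.png

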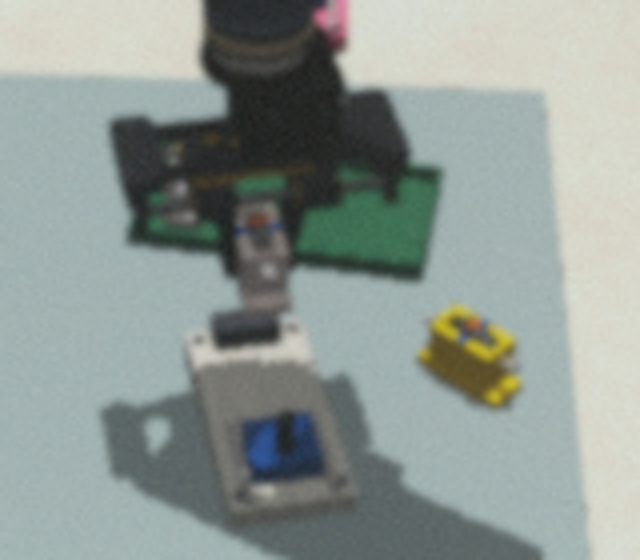

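View pics/w10.png

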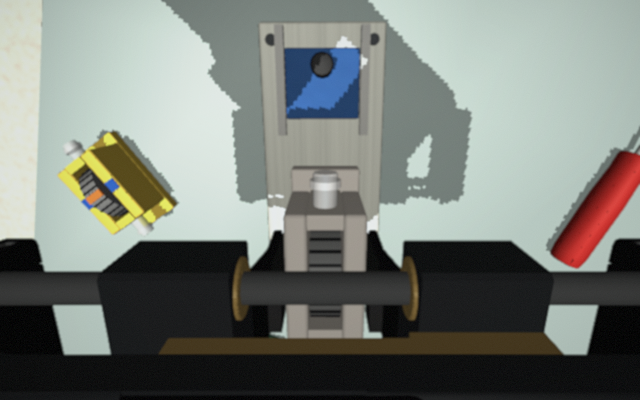

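View pics/t10.png

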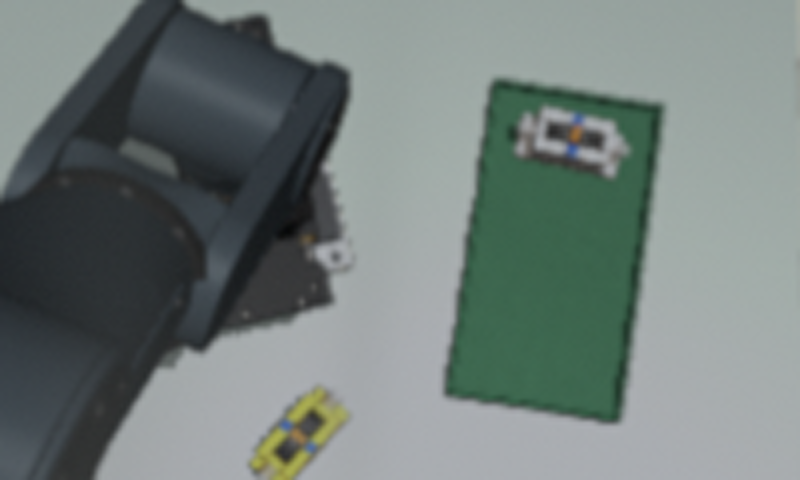

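Run:
```python
from rig import *
from h import *
T=capture("top")
tc=lambda p:(np.array(p,float)+.5)/4-.5+[230,160]
L=[(.12,.065),(.12,-.065),(-.12,.065),(-.12,-.065)];U=[tc(p) for p in [(493,80),(663,104),(445,395),(619,421)]]
def f(p):
    c,s=np.cos(p[2]),np.sin(p[2])
    return np.concatenate([proj(T,[p[0]+c*l[0]-s*l[1],p[1]+s*l[0]+c*l[1],.016])[0]-u for l,u in zip(L,U)])
o=least_squares(f,[.47,-.3,-.13]);x=o.x;print(x,o.fun.round(1))
c,s=np.cos(x[2]),np.sin(x[2]);st=read_state()
t=[x[0]-.05*c,x[1]-.05*s];print("target",t,np.hypot(*t))
print(rel(st,[*t,.131],Rdown(x[2])))
```

```text
[ 0.47086518 -0.30441851 -0.13497227] [-0.3 -0.7  0.1  0.1 -0.2  0.1  0.4  0.5]
target [np.float64(0.42131992935806384), np.float64(-0.29769036458626785)] 0.515877927461322
(array([-0.001 , -0.1926, -0.1138]), array([22.06, -0.1 , -0.05]))
```

Call:
play_rows(rows=[[[0,-0.008,-0.005,1,0,0,0.02],[0,-0.025,-0.015,3,0,0,0.02],[0,-0.05,-0.03,6,0,0,0.02],[0,-0.078,-0.046,9,0,0,0.02],[0,-0.106,-0.063,12,0,0,0.02],[0,-0.134,-0.079,15,0,0,0.02],[0,-0.16,-0.095,18,0,0,0.02],[0,-0.18,-0.106,20.5,0,0,0.02],[0,-0.19,-0.112,21.8,0,0,0.02],[0,-0.1926,-0.1138,22,0,0,0.02],[0,-0.1926,-0.1138,22,0,0,0.02],[0,-0.1926,-0.1138,22,0,0,0.02]]])

```text
time_s: 18.45
position: [0.4217, -0.2966, 0.1306]
tcp_rot: [[-0.001, 0.132, 0.991], [0.001, 0.991, -0.132], [-1.0, 0.001, -0.001]]
force: [-0.4, -0.6, -2.4]
opening: 0.365
```

Run:
```python
from rig import *
from h import *
s=read_state();print(s["position"],s["opening"],s["force"],s["time_s"],rel(s,[.4213,-.2977,.0153],Rdown(-.135)))
w=capture("wrist");cv2.imwrite("pics/w11.png",w["pixels"][:,:,::-1])
S=capture("side");crop(S,"pics/s11.png",270,110,430,230,4)
```

```text
[ 0.42166873 -0.29660777  0.1306381 ] 0.36508950970411025 [-0.43325067 -0.64660416 -2.37253952] 18.45 (array([ 1.153e-01, -1.300e-03, -1.000e-04]), array([ 0.13, -0.06, -0.07]))
```

View pics/s11.png

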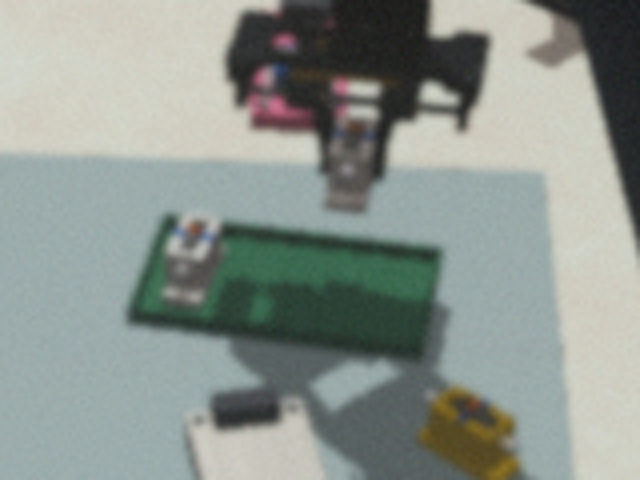

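View pics/w11.png

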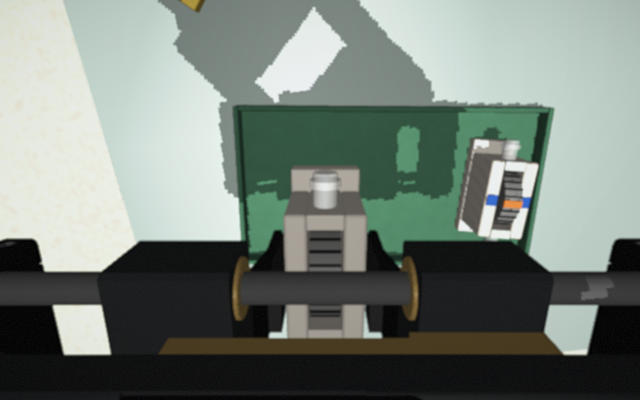

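Call:
play_rows(rows=[[[0.015,0,0,0,0,0,0.02],[0.04,0,0,0,0,0,0.02],[0.065,0,0,0,0,0,0.02],[0.085,0,0,0,0,0,0.02],[0.1,0,0,0,0,0,0.02],[0.107,0,0,0,0,0,0.02],[0.111,0,0,0,0,0,0.02],[0.113,0,0,0,0,0,0.02],[0.113,0,0,0,0,0,0.02],[0.113,0,0,0,0,0,0.02]]])

```text
time_s: 19.55
position: [0.4222, -0.2982, 0.0185]
tcp_rot: [[0.001, 0.133, 0.991], [-0.001, 0.991, -0.133], [-1.0, -0.001, 0.001]]
force: [-0.6, 0.3, -2.2]
opening: 0.367
```

Call:
play_rows(rows=[[[0.001,0,0,0,0,0,0.02],[0.0015,0,0,0,0,0,0.02],[0.002,0,0,0,0,0,0.02],[0.002,0,0,0,0,0,0.02],[0.002,0,0,0,0,0,0.02]]])

```text
time_s: 20.05
position: [0.4218, -0.2979, 0.0159]
tcp_rot: [[-0.0, 0.134, 0.991], [0.0, 0.991, -0.134], [-1.0, 0.0, -0.0]]
force: [0.1, 0.6, -3.0]
opening: 0.366
```

Call:
play_rows(rows=[[[0.0004,0,0,0,0,0,0.02],[0.0008,0,0,0,0,0,0.02],[0.0008,0,0,0,0,0,0.02],[0.0008,0,0,0,0,0,0.02]]])

```text
time_s: 20.45
position: [0.4219, -0.2979, 0.0153]
tcp_rot: [[0.0, 0.133, 0.991], [-0.0, 0.991, -0.133], [-1.0, -0.0, 0.0]]
force: [0.1, 0.9, 2.3]
opening: 0.364
```

Contact with the floor (force changed from −3 to +2.3 N). Release and rise.

Call:
play_rows(rows=[[[0,0,0,0,0,0,0.036],[0,0,0,0,0,0,0.045],[0,0,0,0,0,0,0.06],[0,0,0,0,0,0,0.06],[0,0,0,0,0,0,0.06],[-0.02,0,0,0,0,0,0.06],[-0.06,0,0,0,0,0,0.06],[-0.1,-0.01,0,0,0,0,0.06],[-0.14,-0.03,0,0,0,0,0.06],[-0.14,-0.03,0,0,0,0,0.06],[-0.14,-0.03,0,0,0,0,0.06],[-0.14,-0.03,0,0,0,0,0.06]]])

```text
time_s: 21.65
position: [0.4169, -0.3263, 0.1539]
tcp_rot: [[-0.002, 0.134, 0.991], [0.003, 0.991, -0.134], [-1.0, 0.002, -0.002]]
force: [-0.5, -0.3, -0.4]
opening: 0.687
```

Run:
```python
from rig import *
import h
from h import *
s=read_state();print(s["position"],s["opening"],s["force"],s["time_s"])
w=capture("wrist");cv2.imwrite("pics/w12.png",w["pixels"][:,:,::-1])
S=capture("side");crop(S,"pics/s12.png",270,110,430,230,4)
P=proj(w,[.4218,-.2979,.057])[0];print(P)
x0,y0=int(P[0])-70,int(P[1])-70;crop(w,"pics/w12c.png",x0,y0,x0+140,y0+140,4)
im=w["pixels"].astype(int)
m=(im[...,0]>im[...,1]*1.5)&(im[...,0]>im[...,2]*1.8)&(im[...,0]>80);mm=np.zeros_like(m);mm[y0:y0+140,x0+40:x0+100]=m[y0:y0+140,x0+40:x0+100]
v,u=np.nonzero(mm);uv=[u.mean(),v.mean()]
b=(im[...,2]>im[...,0]*1.6)&(im[...,2]>60);bb=np.zeros_like(b);bb[y0+40:y0+110,x0+30:x0+110]=b[y0+40:y0+110,x0+30:x0+110]
v,u=np.nonzero(bb);q=onz(w,[[u.mean(),v.mean()]],.05)[0];print("bands",q,uv,u.mean(),v.mean())
UYt=np.array([np.sin(.135),np.cos(.135)]);o,d=ray(w,[uv]);d=d[0];oy=(o[:2]-q[:2])@UYt;dy=d[:2]@UYt;oz=o[2]-.037;dz=d[2]
a,bq,c=dy*dy+dz*dz,2*(oy*dy+oz*dz),oy*oy+oz*oz-.0004;t=(-bq-np.sqrt(bq*bq-4*a*c))/2/a;print("theta",-np.arctan2(oy+t*dy,oz+t*dz))
```

```text
[ 0.41691339 -0.32629516  0.15391368] 0.6871015466700087 [-0.50013567 -0.26234029 -0.44528316] 21.65
[325.50979279 157.70223753]
bands [ 0.42291457 -0.29568165  0.05      ] [np.float64(326.9310344827586), np.float64(155.02586206896552)] 326.6012658227848 152.95569620253164
theta 0.019045334503502386
```

View pics/w12c.png

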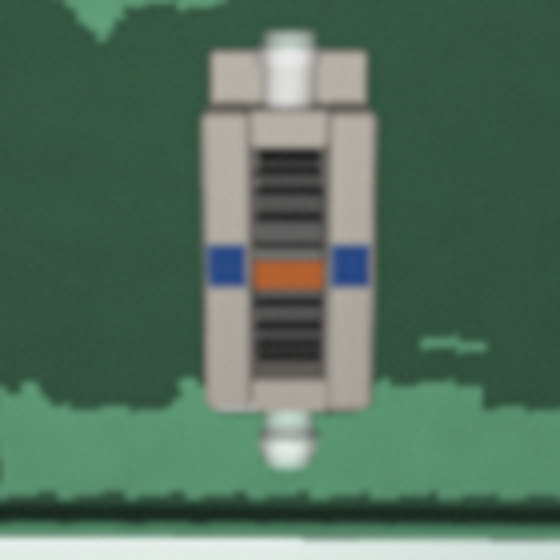

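View pics/s12.png

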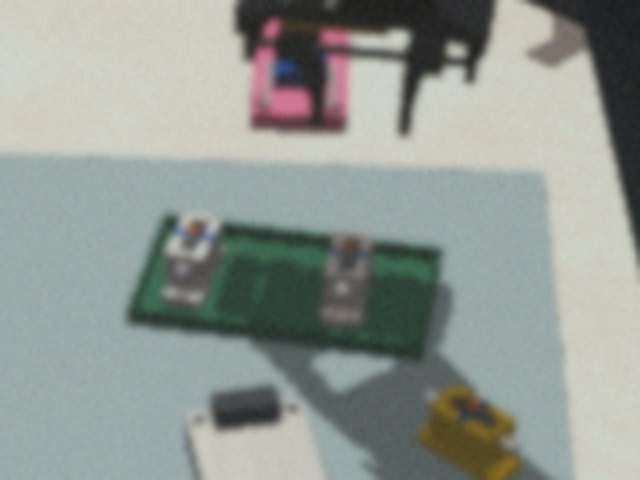

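View pics/w12.png

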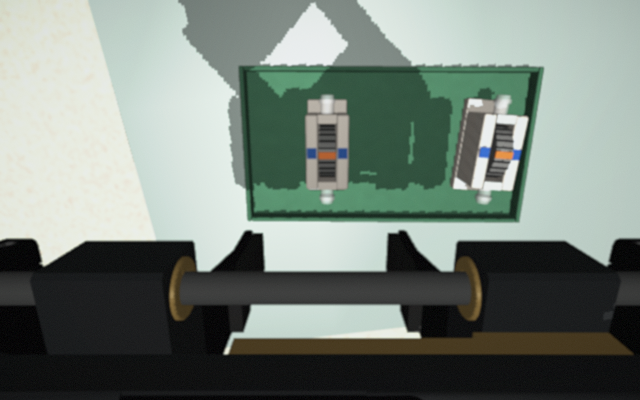

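Standing upright in the tray, mark at the bands (0.02 rad), gripper clear. Handing in.

Run:
```python
from rig import *
print(hand_in())
```

```text
the job is handed in; nothing more can be done
None
```

The restrictor is set and stands upright in the free half of the green tray. I handed the job in at about 22 s; the hand-in reported no verdict.

**What I did**
- **Setting:** I rolled the thumbwheel in three short strokes with the jaw closed. The angle measured about -0.23 rad, then +0.09 rad, then +0.02 rad.
- **Jaw:** I gripped the post and slid the jaw back about 22 mm.
- **Placing:** I lifted the restrictor out by its plain faces and lowered it into the tray until I felt floor contact (about 2 N). Then I released it and backed off.

**Last checks**
- **In the tray:** The pictures show it upright, about 50 mm to the -x side of the tray's middle and inside the walls. The wheel still measures about 0.02 rad.
- **Contact:** The fingers were well clear and the tool force was only noise.
- **Other items:** I saw no change in the finished restrictor in the last pictures. Nothing I did went near the reject or the screwdriver, but I did not measure any of the three again.

**Where measurements disagreed**
- The base top came out 4 to 6 mm too low in the camera fits (14 to 16 mm instead of 20 mm), and the tray rim about 9 mm too low in the first fit.
- The post top and index bands measured 72 mm and 66 to 69 mm, as expected. The wheel contact at 73 mm and the floor contact also confirmed the heights I used.
- The bands' position in the tray came out about 2 mm off where I released the part, within the calibration error.

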